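# Load the bail-arm crate, swing its bails in and stack the caddy on them

### The arm

A 7-joint arm with a two-finger parallel gripper is mounted at the origin on a cart in front of the work surface, level with it; the furniture and walls round the work are solid. World frame = base frame: x ahead of the robot, y to its left, z up, the work surface at z = 0. Lengths are in m, angles in rad, forces in N, time in s.
With the tool pointing down it reaches from about 0.4 to 0.85 m from the base axis. Payload 10.4 kg.
Tool frame: the origin (TCP) lies on the centre line of the jaws, within the pads' length; the fingertips stand 22 mm ahead of it and the grasp point (between the pads) lies 3 mm ahead of it; z points along the fingers, y is the line along which they close (so a half turn about z gives the same grasp; the last joint's range is limited). The gripper opens to 87 mm and grips with 3 to 60 N. Pads are 19 mm wide; open, the fingers measure 117 mm over their backs; the gripper's body (75 mm by 190 mm) begins 51 mm behind the grasp point.
Start: joints at [-1.353, 0.332, -0.065, 1.46, 0.022, 1.35, -0.088], TCP at [0.149, 0.607, 0.245] pointing down, gripper open.
Joint ranges: [-2.6, 2.6], [-0.5, 2.12], [-1.47, 1.34], [0.16, 2.42], [-1.27, 4.41], [0.06, 2.06], [-2.6, 2.6]. Speed limits (rad/s): [2.22, 2.22, 2.79, 2.79, 3.14, 3.14, 3.14].

### API

Orientations are given as a unit quaternion [x, y, z, w].
In Python, from bench import r gives the robot as it stands.
- The arm moves only by the tool jog_arm, called after ">>>" as a command line: name --argument value ..., lists and objects as JSON in quotes. Schema: {"type":"object","properties":{"offsets":{"type":"array","items":{"type":"number"},"minItems":5,"maxItems":60},"force":{"type":"number"},"only":{"type":"string"},"quiet":{"type":"boolean"},"lines":{"type":"string"}},"required":["offsets"],"additionalProperties":false}. offsets is one flat list of numbers that holds 1 to 12 rows one after another, with no inner brackets; each row has 5 numbers: dx, dy, dz in m, then a turn about the tool's z in rad, then the finger opening in m; each row is the pose to reach, as a shift and turn from the pose commanded when the call began, along the tool's axes at that moment; what a row does not reach only later rows make up. A row lasts 1/10 s, in which the tool goes at most 0.05 m and 0.15 rad, less where a joint would pass 70% of its speed; a pose out of reach is approached as far as the arm can. The fingers move at their own pace and stop on an object; force is the grip in N (left out, the last holds). Time passes only in rows, so rows that do not move let the fingers close. The tool returns the time, the measured TCP pose, the force, the opening and the grip force at its end. only (a regular expression) keeps the lines of the reply that match it, lines (a string "A,B") keeps lines A to B, and quiet returns only ok. Input that does not fit is refused with a message, and nothing moves.
- r.read_state(): the state, without advancing time (a new reading comes with each control period).
- r.camera(name): name is "scene" or "side" or "wrist"; returns a dict with "img" (384x512x3 uint8, red, green, blue), "fx", "fy", "cx", "cy" (pixels), "pose" (4x4, takes a point from camera to world coordinates). Camera axes: x right, y down, z forward; pixel columns grow to the right and rows downward; lengths in m; the calibration is good to about 2 mm. The wrist camera is an equidistant fisheye: a pixel r from the principal point sees the ray r / f radians off the axis. A picture is of the moment at which its call begins. There is no depth.
- r.close_job(): hands the job in; it is judged then, once.
The state is a dict: "time": time; "joint_positions": joint angles; "joint_vel": joint speeds; "joint_torque": joint torques, N m; "ee_pos": TCP position; "eef_rot": TCP orientation; "ft_force": force on the tool from outside, world axes, zero at the start; "torque": the same for the moment, N m; "width": finger opening in m; "grip_force": force on a finger pad.
Only numpy, scipy, OpenCV 4.12 (cv2) and the standard library are available. Lean on these libraries where they do the work, as an engineer would, in place of code of your own. Each camera call takes 0.05 s, during which the arm holds its last target. There are 200 camera calls.

### The job

Lay the hook box flat on the floor of the black bail-arm crate. Then swing both of the crate's wire bails in until they lie fully home across its mouth, and gently set the wooden carry caddy on the two bails, lengthwise along the crate, sitting level within the crate's rim, and let go. Leave the other things on the desk where they are.

Things in the scene. Friction and masses are not known exactly. Their poses are not given: they have to be found in the camera images.
- crate: Open black plastic crate fixed to the desk, 180 (own x) x 116 (own y) x 85 high; own x lies roughly along world y, its +x end to the robot's left. Origin: centre of underside, z up. Walls 5, floor top 6 above the desk, mouth 170 x 106 inside. End walls reach full height only over their middle 74 mm. Two steel wire bails, one at each end.
- bail_left (a joint): Angle q of the bail at the crate's +x (left) end: a U of 8 mm round wire, two 40 mm arms and a 94 mm cross bar along crate y. 0 = in, level across the mouth, on its stop; 1.57 upright; 2.5 = out over the end wall (stop). Starts out; friction (about 1 N at the bar) holds it. Bar centre in the crate's frame: x = 0.075 - 0.040 cos q, y = 0, z = 0.071 + 0.040 sin q.
- bail_right (a joint): The same for the bail at the crate's -x (right) end, mirrored: bar centre x = -0.075 + 0.040 cos(q), y = 0, z = 0.071 + 0.040 sin(q); 0 = in, grows outward to 2.5.
- bail_left_bar (a point): Middle of the left bail's cross bar, on the wire's centre line (wire 8 mm thick).
- bail_right_bar (a point): Middle of the right bail's cross bar, on the wire's centre line.
- bail_left_hinge (a point): Point on the left bail's hinge axis (which is parallel to the crate's y), midway across the crate, 71 above the desk, 75 from the crate's centre.
- bail_right_hinge (a point): The same for the right bail.
- caddy: Loose plywood caddy, open tray 154 (own x) x 94 (own y) x 52 high, walls 5, 0.25 to 0.5 kg, partition and raised handle bar along x. Origin: centre of underside, z up. Left or right of the crate, perhaps with an edge off the 3 mm mat. Seated on both home bails its underside is 75 above the desk, 10 below the crate's rim, with 8 (lengthwise) and 6 (sideways) of play each side; either way round.
- caddy_grip (a point): Centre of the caddy's handle bar, 107 above its underside; the bar is 110 long (caddy x), 14 wide (caddy y), 20 high, with an open hand slot under it.
- hook_box: Loose small clear plastic box with a fixed lid, lying flat, 63 (own x) x 50 (own y) x 26 high; origin: centre of the underside, z up. On the side of the crate where the caddy is not.
- cement_bottle: Bystander: small bottle with a black cap, standing, 26 dia x 58 high, just behind the crate. Origin at its underside.
- tape_roll: Bystander: roll of tape lying flat, 52 dia x 16 high, just behind the crate. Origin at its underside.
- torch: Bystander: black hand torch standing on its tail, 27 dia x 98 high, at the back left. Origin at its underside.
- marker: Bystander: marker pen lying, 132x15x15, at the back left. Origin at its underside.
- bobbin: Bystander: bobbin holder lying, 112x42x22, at the back right. Origin at its underside.

How it is judged:
On the way, in this order (a step that is already met when the one before it is completed fails the run):
1. the hook box lies flat on the crate's floor, released, both bails still out (z of hook_box in the frame of crate between 0 and 0.018 m and angle between hook_box's own z axis and vertical below 0.15 rad and x of hook_box in the frame of crate between -0.075 and 0.075 m and y of hook_box in the frame of crate between -0.045 and 0.045 m and contact force between hook_box and the fingers below 0.1 N and value of joint each of bail_left, bail_right above 0.8 rad), for 0.2 s.
2. both bails are swung in, home across the mouth, the caddy not yet on them (value of joint each of bail_left, bail_right below 0.15 rad and z of hook_box in the frame of crate between 0 and 0.018 m and angle between hook_box's own z axis and vertical below 0.15 rad and x of hook_box in the frame of crate between -0.075 and 0.075 m and y of hook_box in the frame of crate between -0.045 and 0.045 m and contact force between caddy and crate below 0.1 N), for 0.2 s.
3. the caddy sits on both bails within the rim (z of caddy in the frame of crate between 0.07 and 0.079 m and angle between caddy's own z axis and vertical below 0.06 rad and angle between the x axis of caddy and the x axis of crate, either way round below 0.2 rad and x of caddy in the frame of crate between -0.013 and 0.013 m and y of caddy in the frame of crate between -0.011 and 0.011 m and value of joint each of bail_left, bail_right below 0.15 rad), for 0.2 s.
At the end, for the whole second after the job is handed in: Hook box flat on the crate floor (0.15 rad); both bails within 0.15 rad of fully in; caddy at rest on them, level (0.06 rad), underside 70 to 79 mm above the crate's, centred within 13 mm along and 11 mm across, lengthwise within 0.2 rad either way round (all of step 3 and z of hook_box in the frame of crate between 0 and 0.018 m and angle between hook_box's own z axis and vertical below 0.15 rad and x of hook_box in the frame of crate between -0.075 and 0.075 m and y of hook_box in the frame of crate between -0.045 and 0.045 m and linear speed of each of caddy, hook_box below 0.02 m/s); the robot touches nothing.
It fails at once if the caddy is dropped or slammed onto the crate (over 60 N between them) (contact force between caddy and crate above 60 N).
It fails at once if a bystander (bottle, tape roll, torch, marker or bobbin) is shifted by more than 40 mm (distance of any of cement_bottle, tape_roll, torch, marker, bobbin from where it was at the start of the episode above 0.04 m).
It also fails if it takes over 72 s, if anything falls off the work surface, if the arm or the gripper's body presses on something with over 40 N, if the wrist force passes 120 N, or if a joint passes its speed limit or range.

## Working session

There is one attempt and no reset: what is moved stays moved. The work goes in short steps, Python scripts to look and compute and a tool call to move; the robot and the scene stay as the last step left them, time stands still between calls to the robot, and variables do not carry over. Pictures are saved under pics/ and viewed, at most 10 in all, crops included, and the job is handed in when it is done.

```bash
ls; mkdir -p pics
```

Run:
```python
from bench import r
import cv2,numpy as np
np.set_printoptions(precision=4,suppress=True)
s=r.read_state();print(s['time'],s['ee_pos'],s['eef_rot'],s['width'])
for n in ['scene','side','wrist']:
    c=r.camera(n);cv2.imwrite(f'pics/{n}0.png',c['img'][:,:,::-1]);print(n,c['fx'],c['fy'],c['cx'],c['cy']);print(c['pose'])
```

```text
bench.py
pics
0.0 [0.149  0.6066 0.2438] [ 0.1201  0.9928 -0.0007 -0.0001] 0.08708107926647604
scene 374.6822493902741 374.6822493902741 255.2359159676614 196.45144752081788
[[ 0.9095 -0.2993  0.2886  0.2629]
 [-0.4157 -0.6453  0.6409 -0.6   ]
 [-0.0056 -0.7029 -0.7113  0.835 ]
 [ 0.      0.      0.      1.    ]]
side 366.9590616623044 366.9590616623044 255.37600274676493 194.22024720509637
[[-0.9192 -0.2624  0.2936  0.2715]
 [-0.3936  0.5909 -0.7042  0.793 ]
 [ 0.0113 -0.7629 -0.6464  0.741 ]
 [ 0.      0.      0.      1.    ]]
wrist 297.3186396354542 297.3186396354542 254.59729583448802 192.99376505297468
[[ 0.2386  0.9242  0.2983  0.0677]
 [ 0.9711 -0.2269 -0.0738  0.6273]
 [-0.0005  0.3073 -0.9516  0.3835]
 [ 0.      0.      0.      1.    ]]
```

View pics/scene0.png

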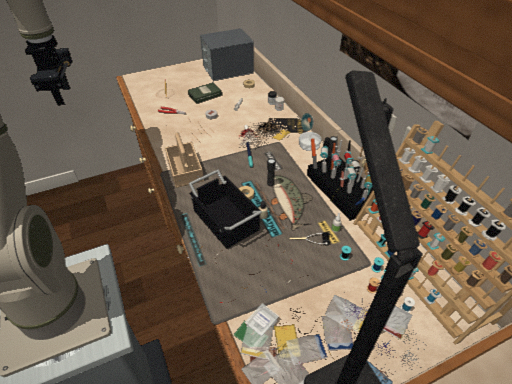

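View pics/side0.png

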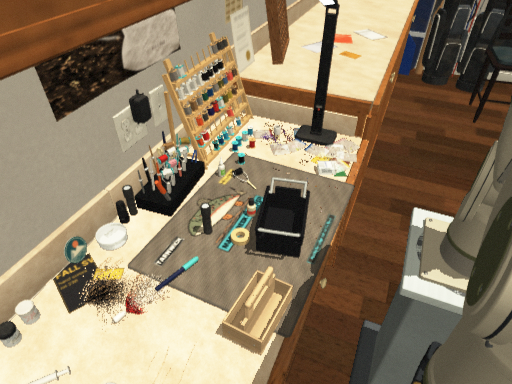

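Scene: the crate is at about (225,210), the caddy to its left at (183,160), and a clear box-like item at (262,325). Enlarged crops next.

Run:
```python
import cv2,numpy as np
a=cv2.imread('pics/scene0.png');b=cv2.imread('pics/side0.png')
f=lambda i,x,y,w,h:cv2.resize(i[y:y+h,x:x+w],(400,300),interpolation=cv2.INTER_CUBIC)
t=np.hstack([f(a,160,120,133,100),f(a,160,160,133,100)]);u=np.hstack([f(a,210,280,133,100),f(b,270,110,100,75)])
cv2.imwrite('pics/c1.png',np.vstack([t,u]))
t=np.hstack([f(b,200,250,133,100),f(b,220,170,133,100)])
cv2.imwrite('pics/c2.png',t)
```

```text
(no output)
```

View pics/c1.png

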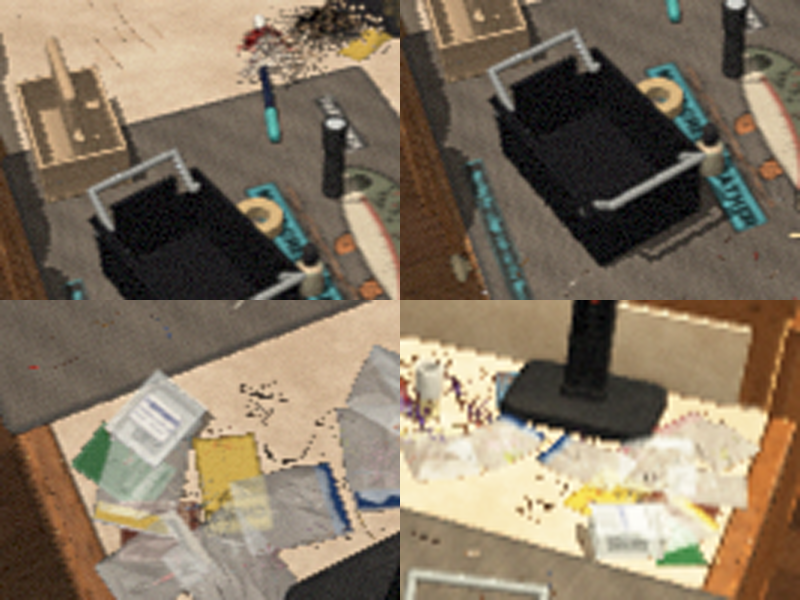

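View pics/c2.png

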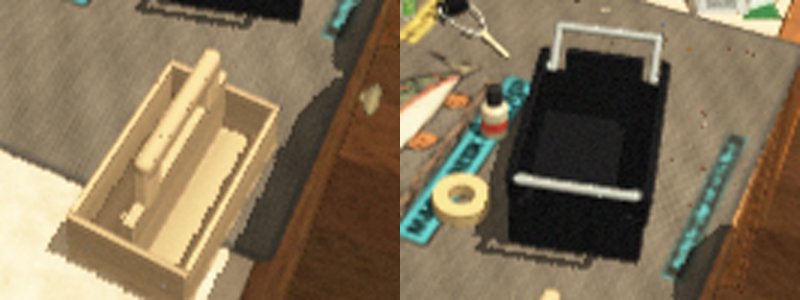

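The scene crops show both bails out, the caddy rim and handle, and the hook box at scene ~(263,318) and side ~(326,166). Next I triangulate these points.

Create h.py:
```python
import numpy as np,cv2,json,os
np.set_printoptions(precision=4,suppress=True)
from bench import r
def cam(n):
    c=r.camera(n); return c
def ray(c,p):
    u,v=(p[0]-c['cx'])/c['fx'],(p[1]-c['cy'])/c['fy']
    if c.get('fish'):
        t=np.hypot(u,v);d=np.array([u/t*np.sin(t),v/t*np.sin(t),np.cos(t)])
    else: d=np.array([u,v,1.])
    P=np.array(c['pose']);d=P[:3,:3]@d
    return P[:3,3],d/np.linalg.norm(d)
def plane(c,p,z):
    o,d=ray(c,p);return o+d*(z-o[2])/d[2]
def tri(c1,p1,c2,p2):
    o1,d1=ray(c1,p1);o2,d2=ray(c2,p2)
    t=np.linalg.lstsq(np.c_[d1,-d2],o2-o1,rcond=None)[0]
    a=o1+t[0]*d1;b=o2+t[1]*d2
    return (a+b)/2,np.linalg.norm(a-b)
```

Run:
```python
from h import *
A=cam('scene');B=cam('side')
T=lambda n,p,q:print(n,*tri(A,p,B,q))
T('Lbar back',(218.8,171),(259.2,229.8));T('Lbar front',(189.9,192.2),(299.1,235.2))
T('Rbar front',(226.5,228.8),(306.4,183.3));T('Rbar back',(263,212),(273.2,179.3))
print('caddy rim')
for q in [(222.6,321.5),(261.5,339.1),(292.4,284.9),(258.2,270.6)]:print('side',plane(B,q,.053))
for q in [(165.7,148.3),(173.3,174.2),(203.2,169.9),(193.2,144.9)]:print('scene',plane(A,q,.053))
for q in [(268.8,267.3),(248.2,303.2)]:print('handle',plane(B,q,.118))
print('box')
for q in [(263.3,303.3),(279.3,316.7),(261.7,335),(246,323.3)]:print('scene',plane(A,q,.026))
for q in [(317.5,160),(332.5,161),(319,174),(335,175)]:print('side',plane(B,q,.026),plane(B,q,.0))
```

```text
Lbar back [0.5062 0.2084 0.095 ] 0.005366311362770217
Lbar front [0.4087 0.1743 0.081 ] 0.005066597840415086
Rbar front [ 0.4492 -0.0097  0.0975] 0.0034331696378895418
Rbar back [0.5514 0.0039 0.0941] 0.012510733385441878
caddy rim
side [0.4862 0.4429 0.053 ]
side [0.3983 0.4463 0.053 ]
side [0.3837 0.2997 0.053 ]
side [0.4696 0.2938 0.053 ]
scene [0.4014 0.439  0.053 ]
scene [0.3887 0.3012 0.053 ]
scene [0.4801 0.2811 0.053 ]
scene [0.4913 0.4177 0.053 ]
handle [0.4336 0.3238 0.118 ]
handle [0.4381 0.4213 0.118 ]
box
scene [ 0.4606 -0.2025  0.026 ]
scene [ 0.4796 -0.2485  0.026 ]
scene [ 0.4242 -0.2708  0.026 ]
scene [ 0.4035 -0.2311  0.026 ]
side [ 0.474  -0.2369  0.026 ] [ 0.4814 -0.2744  0.    ]
side [ 0.4258 -0.252   0.026 ] [ 0.4314 -0.29    0.    ]
side [ 0.4479 -0.1624  0.026 ] [ 0.4543 -0.1971  0.    ]
side [ 0.3991 -0.1783  0.026 ] [ 0.4038 -0.2136  0.    ]
```

>>> jog_arm --offsets '[-0.39,-0.42,-0.05,1.4,0.087,-0.39,-0.42,-0.05,1.4,0.087,-0.39,-0.42,-0.05,1.4,0.087,-0.39,-0.42,-0.05,1.4,0.087,-0.39,-0.42,-0.05,1.4,0.087,-0.39,-0.42,-0.05,1.4,0.087,-0.39,-0.42,-0.05,1.4,0.087,-0.39,-0.42,-0.05,1.4,0.087,-0.39,-0.42,-0.05,1.4,0.087,-0.39,-0.42,-0.05,1.4,0.087,-0.39,-0.42,-0.05,1.4,0.087,-0.39,-0.42,-0.05,1.4,0.087]'

```text
time: 1.45
ee_pos: [0.4291, 0.102, 0.2952]
eef_rot: [0.733, 0.68, 0.001, 0.0]
ft_force: [-0.6, 0.5, 1.0]
width: 0.0871
grip_force: 0.0
```

Add to h.py:
```python
def tofs(goal,ang=None):
    """offset in tool axes to reach goal; ang = wanted world angle of tool y (deg, mod 180)"""
    from scipy.spatial.transform import Rotation as R
    s=r.read_state();M=R.from_quat(s['eef_rot']).as_matrix()
    d=M.T@(np.array(goal)-s['ee_pos']);a=np.degrees(np.arctan2(M[1,1],M[0,1]))
    t=None
    if ang is not None: t=np.radians(-((ang-a+90)%180-90))
    print('goal',np.array(goal),'d',d,'turn',t,'tooly now',a,'j7',s['joint_positions'][6],'t',s['time'])
def wrist(name):
    c=r.camera('wrist');c['fish']=1;cv2.imwrite(f'pics/{name}.png',cv2.cvtColor(c['img'],cv2.COLOR_RGB2BGR));return c
```

Run:
```python
from h import *
import pickle
c=wrist('w1');pickle.dump(c,open('w1.pkl','wb'));tofs([.442,-.238,.2],116.6)
```

```text
goal [ 0.442 -0.238  0.2  ] d [-0.3359  0.0377  0.0954] turn 1.0290559542460707 tooly now -4.4394369388926185 j7 -0.4701792807224627 t 1.5
```

View pics/w1.png

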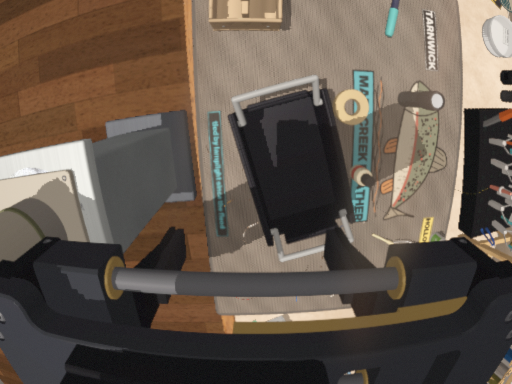

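The view shows the left bail bar from (234,100) to (317,80), the right bail's front corner at (281,258), and the crate's front rim edge from (232,117) to (270,243).

Run:
```python
from h import *
import pickle
c=pickle.load(open('w1.pkl','rb'))
L=[plane(c,p,.095) for p in [(235,100),(317,80)]];print(L)
print('R',[plane(c,p,.095) for p in [(282,257),(347,238)]])
F=[plane(c,p,.085) for p in [(231,115),(270,243)]];d=F[0]-F[1];print('rim',F,np.linalg.norm(d),np.degrees(np.arctan2(d[1],d[0])))
g=cv2.cvtColor(c['img'],cv2.COLOR_RGB2GRAY);m=np.zeros_like(g);m[75:250,220:360]=(g[75:250,220:360]<45)*255
n,l,s,ce=cv2.connectedComponentsWithStats(m);i=1+np.argmax(s[1:,4]);print(s[i])
cn=max(cv2.findContours((l==i).astype(np.uint8),0,1)[0],key=cv2.contourArea)
P=np.array([plane(c,p[0],.085)[:2] for p in cn],np.float32);print(cv2.minAreaRect(P))
```

```text
[array([0.4151, 0.1893, 0.095 ]), array([0.5096, 0.207 , 0.095 ])]
R [array([ 0.4582, -0.0129,  0.095 ]), array([0.5457, 0.0067, 0.095 ])]
rim [array([0.4083, 0.1722, 0.085 ]), array([0.4437, 0.0041, 0.085 ])] 0.17179792488831577 101.89025710734748
[  233    92   115   158 10808]
((0.4844833016395569, 0.08234107494354248), (0.12023837119340897, 0.21418122947216034), 10.385428428649902)
```

>>> jog_arm --offsets '[-0.336,0.038,0.095,1.03,0.087,-0.336,0.038,0.095,1.03,0.087,-0.336,0.038,0.095,1.03,0.087,-0.336,0.038,0.095,1.03,0.087,-0.336,0.038,0.095,1.03,0.087,-0.336,0.038,0.095,1.03,0.087,-0.336,0.038,0.095,1.03,0.087,-0.336,0.038,0.095,1.03,0.087,-0.336,0.038,0.095,1.03,0.087,-0.336,0.038,0.095,1.03,0.087]'

```text
time: 2.5
ee_pos: [0.4424, -0.2304, 0.1996]
eef_rot: [0.972, 0.234, 0.0, -0.0]
ft_force: [-0.1, 0.2, 0.1]
width: 0.0871
grip_force: 0.0
```

Run:
```python
from h import *
import pickle
c=wrist('w2');pickle.dump(c,open('w2.pkl','wb'))
```

```text
(no output)
```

View pics/w2.png

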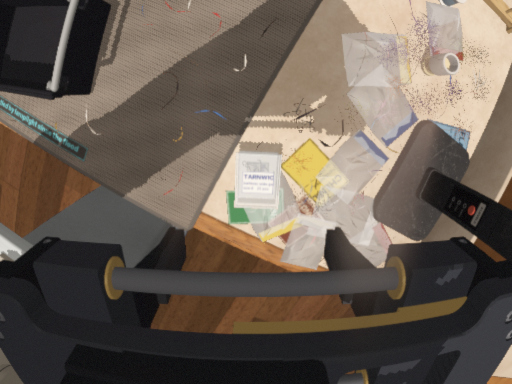

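Run:
```python
from h import *
import pickle
c=pickle.load(open('w2.pkl','rb'))
P=[plane(c,p,.026) for p in [(239,150),(279,151),(281,208),(235,207)]];print(np.array(P),np.mean(P,0))
for i in range(4):
    d=P[i]-P[i-1];print(np.linalg.norm(d),np.degrees(np.arctan2(d[1],d[0])))
cv2.imwrite('pics/w2c.png',cv2.resize(cv2.imread('pics/w2.png')[130:230,200:320],None,fx=5,fy=5,interpolation=2))
tofs([.442,-.238,.03],116.6)
```

```text
[[ 0.4648 -0.2004  0.026 ]
 [ 0.4833 -0.2389  0.026 ]
 [ 0.4273 -0.2718  0.026 ]
 [ 0.4048 -0.225   0.026 ]] [ 0.4451 -0.234   0.026 ]
0.06490087515380116 22.293978086789398
0.042689823746392644 -64.26133896679036
0.0649735782630103 -149.58833746435565
0.051882713534246304 115.76739388997716
goal [ 0.442 -0.238  0.03 ] d [-0.0043  0.0068  0.1698] turn 0.009686408715897595 tooly now -62.84500966194033 j7 -0.6259406955877456 t 2.55
```

View pics/w2c.png

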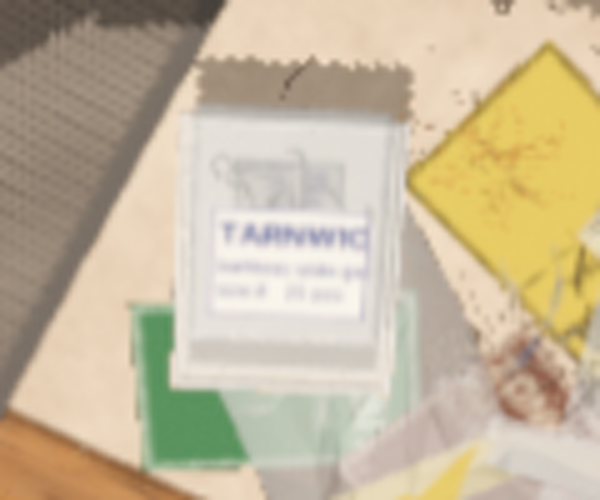

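>>> jog_arm --offsets '[-0.001,0.006,0.05,0.01,0.087,-0.001,0.006,0.1,0.01,0.087,-0.001,0.006,0.14,0.01,0.087,-0.001,0.006,0.164,0.01,0.087,-0.001,0.006,0.164,0.01,0.087,-0.001,0.006,0.164,0.01,0.087]'

```text
time: 3.15
ee_pos: [0.4446, -0.2369, 0.0365]
eef_rot: [0.973, 0.229, 0.0, -0.0]
ft_force: [1.0, -0.6, 0.5]
width: 0.0871
grip_force: 0.0
```

>>> jog_arm --offsets '[0,0,0,0,0.03,0,0,0,0,0.03,0,0,0,0,0.03,0,0,0,0,0.03,0,0,0,0,0.03,0,0,0,0,0.03,0,0,0,0,0.03]' --force 15

```text
time: 3.85
ee_pos: [0.4439, -0.2375, 0.0356]
eef_rot: [0.974, 0.228, 0.0, -0.0]
ft_force: [-0.9, 1.3, 3.1]
width: 0.0505
grip_force: 15.0
```

>>> jog_arm --offsets '[0,0,-0.04,0,0.03,0,0,-0.09,0,0.03,0,0,-0.14,0,0.03,0,0,-0.165,0,0.03,0,0,-0.165,0,0.03]'

```text
time: 4.35
ee_pos: [0.4455, -0.2384, 0.2039]
eef_rot: [0.974, 0.228, 0.003, 0.001]
ft_force: [-0.1, -0.3, -0.2]
width: 0.0503
grip_force: 15.0
```

```bash
python3 -c "
from h import *
print(r.read_state()['width']);tofs([.4837,.097,.2],101.7)"
```

```text
0.050280979223519276
goal [0.4837 0.097  0.2   ] d [ 0.1832 -0.2834  0.004 ] turn 0.25644986401692016 tooly now -63.60650513512659 j7 -0.6094053474194373 t 4.35
```

>>> jog_arm --offsets '[0.183,-0.283,0.004,0.256,0.03,0.183,-0.283,0.004,0.256,0.03,0.183,-0.283,0.004,0.256,0.03,0.183,-0.283,0.004,0.256,0.03,0.183,-0.283,0.004,0.256,0.03,0.183,-0.283,0.004,0.256,0.03,0.183,-0.283,0.004,0.256,0.03,0.183,-0.283,0.004,0.256,0.03,0.183,-0.283,0.004,0.256,0.03,0.183,-0.283,0.004,0.256,0.03]'

```text
time: 5.35
ee_pos: [0.4817, 0.0956, 0.1959]
eef_rot: [0.995, 0.101, -0.001, 0.0]
ft_force: [-0.5, -0.9, 1.5]
width: 0.0505
grip_force: 15.0
```

Run:
```python
from h import *
import pickle
for n in ('scene','side'):
    c=r.camera(n);cv2.imwrite(f'pics/{n}2.png',c['img'][:,:,::-1]);pickle.dump(c,open(n+'2.pkl','wb'))
c=wrist('w3');pickle.dump(c,open('w3.pkl','wb'))
tofs([.4837,.097,.06],101.7)
```

```text
goal [0.4837 0.097  0.06  ] d [ 0.002  -0.0012  0.1364] turn -0.0023311085851782324 tooly now -78.43356268351741 j7 -1.613895537307287 t 5.5
```

View pics/w3.png

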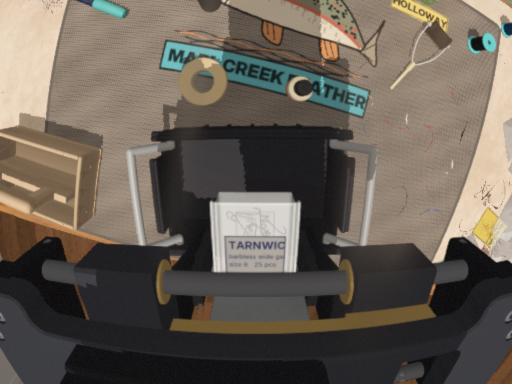

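The held box is centred between the left bar, (134,152)-(142,241), and the right bar, (370,150)-(361,240).

Run:
```python
from h import *
import pickle
c=pickle.load(open('w3.pkl','rb'))
L=[plane(c,p,.095) for p in [(133,152),(141,241)]];R=[plane(c,p,.095) for p in [(371,149),(362,240)]]
print(L,R)
l=np.mean(L,0);q=np.mean(R,0);d=l-q;print(l,q,(l+q)/2,np.linalg.norm(d),np.degrees(np.arctan2(d[1],d[0])))
for a in (L,R):
    d=a[0]-a[1];print(np.linalg.norm(d),np.degrees(np.arctan2(d[1],d[0])))
E=[plane(c,p,.085) for p in [(153,132),(352,128)]];d=E[0]-E[1];print('back rim',E,np.linalg.norm(d),np.degrees(np.arctan2(d[1],d[0])))
m=(E[0]+E[1])/2;a=np.radians(101.7);print(m+0.058*np.array([-np.sin(a),np.cos(a),0]))
```

```text
[array([0.5057, 0.2079, 0.095 ]), array([0.4213, 0.1938, 0.095 ])] [array([0.5493, 0.0068, 0.095 ]), array([ 0.4648, -0.0122,  0.095 ])]
[0.4635 0.2009 0.095 ] [ 0.5071 -0.0027  0.095 ] [0.4853 0.0991 0.095 ] 0.20816672372845185 102.08195222965215
0.0856357177695654 9.435084779876446
0.08666808296744122 12.675155781028403
back rim [array([0.5243, 0.1948, 0.085 ]), array([0.5624, 0.0252, 0.085 ])] 0.1738441422997804 102.65965523943918
[0.4865 0.0983 0.085 ]
```

>>> jog_arm --offsets '[0.003,-0.002,0.04,0,0.03,0.003,-0.002,0.08,0,0.03,0.003,-0.002,0.12,0,0.03,0.003,-0.002,0.135,0,0.03,0.003,-0.002,0.144,0,0.03,0.003,-0.002,0.15,0,0.03,0.003,-0.002,0.15,0,0.03]'

```text
time: 6.2
ee_pos: [0.4847, 0.0996, 0.0468]
eef_rot: [0.995, 0.102, 0.0, -0.0]
ft_force: [0.3, -0.2, -0.8]
width: 0.0502
grip_force: 15.0
```

>>> jog_arm --offsets '[0,0,0.003,0,0.03,0,0,0.003,0,0.03]'

```text
time: 6.4
ee_pos: [0.4853, 0.1001, 0.0444]
eef_rot: [0.995, 0.102, 0.001, -0.0]
ft_force: [0.5, -0.7, 3.0]
width: 0.0506
grip_force: 15.0
```

>>> jog_arm --offsets '[0,0,0,0,0.06,0,0,0,0,0.08,0,0,0,0,0.08,0,0,-0.01,0,0.08,0,0,-0.04,0,0.08,0,0,-0.08,0,0.08,0,0,-0.13,0,0.08,0,0,-0.16,0,0.08,0,0,-0.16,0,0.08]'

```text
time: 7.3
ee_pos: [0.4866, 0.1003, 0.2084]
eef_rot: [0.995, 0.102, 0.004, -0.002]
ft_force: [1.1, 0.3, -0.2]
width: 0.0803
grip_force: 0.0
```

Run:
```python
from h import *
import pickle
c=wrist('w4')
tofs([.4837,.097,.06],101.7)
```

```text
goal [0.4837 0.097  0.06  ] d [-0.003  0.003  0.146] turn 0.0004809344707300998 tooly now -78.2724444846048 j7 -1.6169434396366964 t 7.35
```

View pics/w4.png

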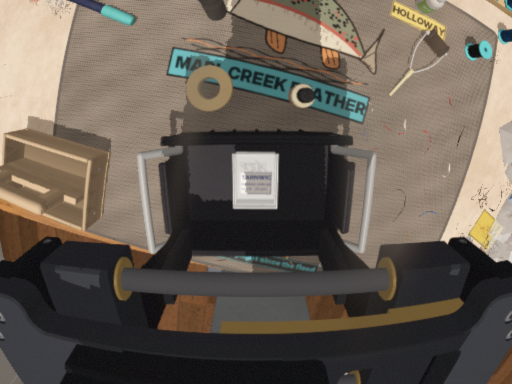

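The box lies flat on the crate floor at (256,181). Next: close the fingers and go outside the left bail.

>>> jog_arm --offsets '[0,-0.05,0,0,0,0,-0.1,0,0,0,0,-0.14,0,0,0,0,-0.14,0.03,0,0,0,-0.14,0.065,0,0,0,-0.14,0.094,0,0,0,-0.14,0.094,0,0]' --force 15

```text
time: 8.05
ee_pos: [0.4533, 0.2351, 0.1055]
eef_rot: [0.995, 0.102, -0.003, 0.002]
ft_force: [-0.2, -0.9, 0.3]
width: 0.0321
grip_force: 0.0
```

>>> jog_arm --offsets '[0,0.02,0,0,0,0,0.04,0,0,0,0,0.055,0,0,0,0,0.07,0,0,0,0,0.08,0,0,0,0,0.09,0,0,0,0,0.09,0,0,0]'

```text
time: 8.75
ee_pos: [0.4732, 0.1507, 0.109]
eef_rot: [0.995, 0.103, -0.001, -0.002]
ft_force: [-1.7, 10.2, -6.2]
width: 0.0004
grip_force: 5.0
```

>>> jog_arm --offsets '[0,0.01,0,0,0,0,0.015,0.004,0,0,0,0.015,0.008,0,0,0,0.015,0.012,0,0,0,0.015,0.015,0,0,0,0.015,0.015,0,0]'

```text
time: 9.35
ee_pos: [0.4745, 0.1444, 0.0942]
eef_rot: [0.994, 0.107, -0.001, -0.006]
ft_force: [-9.6, 37.6, -7.1]
width: 0.0
grip_force: 19.5
```

Run:
```python
from h import *
c=r.camera('scene');d=r.camera('side')
f=lambda i,x,y,w,h:cv2.resize(i[y:y+h,x:x+w],(400,300),interpolation=cv2.INTER_CUBIC)
cv2.imwrite('pics/c3.png',np.hstack([f(c['img'],160,150,133,100),f(d['img'],220,170,133,100)])[:,:,::-1])
```

```text
(no output)
```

View pics/c3.png

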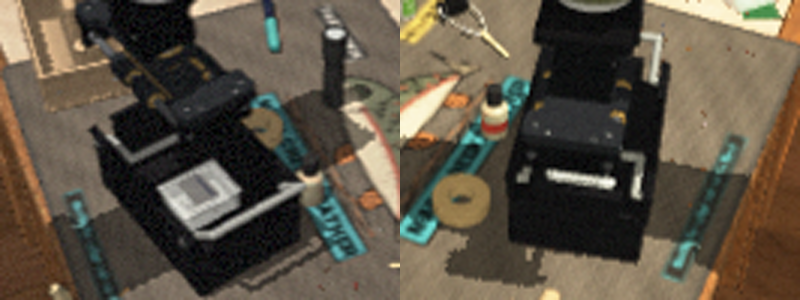

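The left bail is nearly home, but the fingers press it sideways. I'll lift over it and press down.

>>> jog_arm --offsets '[0,-0.012,-0.005,0,0,0,-0.012,-0.03,0,0,0,-0.012,-0.03,0,0,0,0.002,-0.03,0,0,0,0.002,-0.03,0,0,0,0.002,-0.02,0,0,0,0.002,-0.012,0,0,0,0.002,-0.006,0,0,0,0.002,-0.002,0,0,0,0.002,0,0,0,0,0.002,0,0,0]'

```text
time: 10.55
ee_pos: [0.4776, 0.1321, 0.0963]
eef_rot: [0.995, 0.102, -0.001, -0.001]
ft_force: [-15.6, -5.7, 35.1]
width: 0.0003
grip_force: 17.7
```

>>> jog_arm --offsets '[0,0,-0.03,0,0,0,0,-0.07,0,0,0,0.04,-0.08,0,0,0,0.08,-0.08,0,0,0,0.12,-0.08,0,0,0,0.16,-0.08,0,0,0,0.176,-0.08,0,0,0,0.176,-0.05,0,0,0,0.176,-0.018,0,0,0,0.176,-0.018,0,0]'

```text
time: 11.55
ee_pos: [0.511, -0.0401, 0.109]
eef_rot: [0.995, 0.102, -0.003, 0.0]
ft_force: [-0.5, -0.9, 0.8]
width: 0.0005
grip_force: 0.0
```

>>> jog_arm --offsets '[0,-0.02,0,0,0,0,-0.04,0,0,0,0,-0.055,0,0,0,0,-0.07,0,0,0,0,-0.08,0,0,0,0,-0.085,0,0,0,0,-0.085,0,0,0]'

```text
time: 12.25
ee_pos: [0.4964, 0.0434, 0.1129]
eef_rot: [0.995, 0.102, 0.0, -0.0]
ft_force: [-1.2, 0.1, -0.1]
width: 0.0004
grip_force: 0.0
```

>>> jog_arm --offsets '[0,-0.007,0,0,0,0,-0.012,0,0,0,0,-0.004,-0.01,0,0,0,-0.004,-0.025,0,0,0,-0.023,-0.025,0,0,0,-0.023,-0.025,0,0,0,-0.023,-0.01,0,0,0,-0.023,0,0,0,0,-0.023,0.008,0,0,0,-0.023,0.014,0,0,0,-0.023,0.018,0,0,0,-0.023,0.018,0,0]'

```text
time: 13.45
ee_pos: [0.492, 0.0653, 0.0964]
eef_rot: [0.995, 0.102, -0.0, -0.001]
ft_force: [-11.3, -2.4, 31.2]
width: 0.0007
grip_force: 15.4
```

Now lift and verify, while measuring the caddy.

>>> jog_arm --offsets '[0,0,-0.03,0,0.08,0,0,-0.07,0,0.08,0,0,-0.12,0,0.08,0,-0.05,-0.16,0,0.08,0,-0.1,-0.19,0,0.08,0,-0.15,-0.19,0,0.08,0,-0.19,-0.19,0,0.08,0,-0.19,-0.19,0,0.08,0,-0.19,-0.19,0,0.08]'

```text
time: 14.35
ee_pos: [0.4523, 0.2533, 0.2841]
eef_rot: [0.995, 0.104, -0.0, 0.0]
ft_force: [-0.1, -1.3, -0.3]
width: 0.0647
grip_force: 0.0
```

Run:
```python
from h import *
import pickle
c=wrist('w5');pickle.dump(c,open('w5.pkl','wb'))
```

```text
(no output)
```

View pics/w5.png

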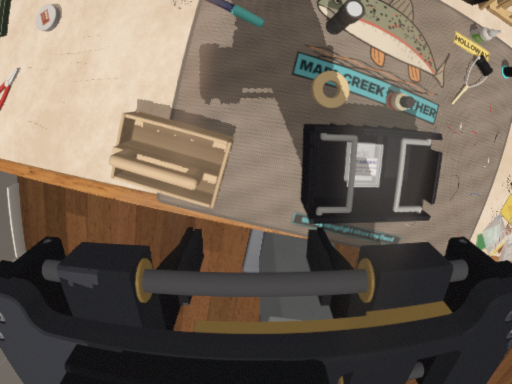

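Both bails lie level across the mouth, with bars at x≈351 and x≈402, and the box is flat beneath them. The caddy rim corners are at (125,114), (232,140), (217,205) and (111,176), and its handle runs from (112,160) to (196,183).

I have now viewed 11 pictures, one over the limit of 10 because I miscounted, so I won't view any more and will only measure numerically.

Run:
```python
from h import *
import pickle
c=pickle.load(open('w5.pkl','rb'))
P=[plane(c,p,.054) for p in [(125,114),(232,140),(217,205),(111,176)]];print(np.array(P),np.mean(P,0))
for i in range(4):
    d=P[i]-P[i-1];print(np.linalg.norm(d),np.degrees(np.arctan2(d[1],d[0])))
# handle: bright wood segment by colour within caddy region
im=c['img'];hsv=cv2.cvtColor(im,cv2.COLOR_RGB2HSV)
H=[plane(c,p,.118) for p in [(112,160),(196,183)]];d=H[0]-H[1];print('handle',H,np.mean(H,0),np.linalg.norm(d),np.degrees(np.arctan2(d[1],d[0])))
L=[plane(c,p,.071) for p in [(351,135),(349,212),(405,136),(398,210)]];print('bars',np.array(L),np.linalg.norm((L[0]+L[1]-L[2]-L[3])/2),'ctr',np.mean(L,0))
for n in('scene','side'):
    c=r.camera(n);pickle.dump(c,open(n+'3.pkl','wb'))
```

```text
[[0.4914 0.4351 0.054 ]
 [0.4824 0.2885 0.054 ]
 [0.3934 0.292  0.054 ]
 [0.4032 0.4472 0.054 ]] [0.4426 0.3657 0.054 ]
0.08909023022650314 -7.816004938368753
0.1468359871328686 -93.5163626863558
0.08909450773950937 177.7708551457419
0.1555169240116288 86.39796840040795
handle [array([0.4453, 0.4169, 0.118 ]), array([0.4383, 0.3152, 0.118 ])] [0.4418 0.3661 0.118 ] 0.10194642687468235 86.05336674123222
bars [[0.5232 0.1472 0.071 ]
 [0.4255 0.1202 0.071 ]
 [0.5417 0.073  0.071 ]
 [0.4423 0.0486 0.071 ]] 0.07506020939595134 ctr [0.4832 0.0973 0.071 ]
```

```bash
python3 -c "
from h import *
tofs([.442,.366,.2],-4)"
```

```text
goal [0.442 0.366 0.2  ] d [ 0.0119 -0.1164  0.0844] turn -1.2989216494179592 tooly now -78.42272842982061 j7 -1.9251525279398016 t 14.5
```

>>> jog_arm --offsets '[0.012,-0.04,0,-0.15,0.07,0.012,-0.08,0.02,-0.3,0.07,0.012,-0.116,0.05,-0.45,0.07,0.012,-0.116,0.084,-0.6,0.07,0.012,-0.116,0.084,-0.75,0.07,0.012,-0.116,0.084,-0.9,0.07,0.012,-0.116,0.084,-1.05,0.07,0.012,-0.116,0.084,-1.2,0.07,0.012,-0.116,0.084,-1.3,0.07,0.012,-0.116,0.084,-1.3,0.07,0.012,-0.116,0.084,-1.3,0.07]'

```text
time: 15.6
ee_pos: [0.4419, 0.3665, 0.2007]
eef_rot: [0.732, 0.682, 0.0, 0.0]
ft_force: [-0.5, -0.2, 0.7]
width: 0.0699
grip_force: 0.0
```

Run:
```python
from h import *
import pickle
c=wrist('w6');pickle.dump(c,open('w6.pkl','wb'))
hsv=cv2.cvtColor(c['img'],cv2.COLOR_RGB2HSV)
tofs([.442,.366,.11],-4)
# project expected handle ends to check position in picture, and sample brightness across the handle
P=np.linalg.inv(c['pose'])
def proj(X):
    v=(P@np.r_[X,1])[:3];t=np.arccos(v[2]/np.linalg.norm(v));q=v[:2]/np.hypot(*v[:2]);return np.array([c['cx'],c['cy']])+q*t*c['fx']
u=np.array([np.cos(np.radians(86)),np.sin(np.radians(86)),0]);v=np.array([u[1],-u[0],0]);C=np.array([.442,.366,.12])
for s in (.02,.035,.05):
    row=[]
    for k in np.arange(-.024,.025,.002):
        x,y=np.round(proj(C+s*u+k*v)).astype(int);row.append(int(c['img'][y,x].sum()//3) if 0<=y<384 and 0<=x<512 else -1)
    print(s,proj(C+s*u),row)
for k in (0,):
    row=[]
    for s in np.arange(.036,.08,.002):
        x,y=np.round(proj(C+s*u)).astype(int);row.append((y,int(c['img'][y,x].sum()//3)))
    print(row)
```

```text
goal [0.442 0.366 0.11 ] d [-0.0007  0.0003  0.0906] turn -0.0007062605504245861 tooly now -4.040465748775914 j7 -0.7719287184743797 t 15.65
0.02 [253.1068 186.6018] [121, 120, 120, 188, 190, 186, 183, 177, 112, 118, 123, 124, 120, 111, 98, 123, 122, 121, 114, 115, 118, 121, 124, 123, 119]
0.035 [253.0501 167.6851] [119, 121, 120, 178, 188, 186, 183, 176, 111, 118, 122, 122, 121, 113, 97, 122, 122, 122, 117, 115, 116, 122, 124, 123, 121]
0.05 [252.9958 148.1998] [122, 122, 122, 171, 189, 187, 183, 179, 162, 187, 193, 190, 181, 156, 120, 125, 122, 121, 118, 117, 116, 121, 124, 125, 122]
[(np.int64(166), 122), (np.int64(164), 121), (np.int64(161), 122), (np.int64(159), 122), (np.int64(156), 121), (np.int64(153), 121), (np.int64(151), 165), (np.int64(148), 181), (np.int64(146), 180), (np.int64(143), 179), (np.int64(140), 170), (np.int64(138), 153), (np.int64(135), 103), (np.int64(132), 105), (np.int64(130), 158), (np.int64(127), 188), (np.int64(124), 188), (np.int64(122), 187), (np.int64(119), 188), (np.int64(116), 187), (np.int64(114), 188), (np.int64(111), 129)]
```

>>> jog_arm --offsets '[0.001,-0.002,0.04,0,0.06,0.001,-0.002,0.07,0,0.06,0.001,-0.002,0.09,0,0.06,0.001,-0.002,0.09,0,0.06]'

```text
time: 16.05
ee_pos: [0.438, 0.3673, 0.1079]
eef_rot: [0.731, 0.683, -0.002, 0.0]
ft_force: [-0.3, -1.3, 0.6]
width: 0.0605
grip_force: 0.0
```

>>> jog_arm --offsets '[0,0,0,0,0.03,0,0,0,0,0.0,0,0,0,0,0,0,0,0,0,0,0,0,0,0,0,0,0,0,0,0,0,0,0,0,0]' --force 45

```text
time: 16.75
ee_pos: [0.439, 0.3689, 0.1106]
eef_rot: [0.73, 0.683, -0.0, -0.0]
ft_force: [-0.8, 0.2, -3.5]
width: 0.0136
grip_force: 44.9
```

>>> jog_arm --offsets '[0,0,-0.02,0,0,0,0,-0.05,0,0,0,0,-0.09,0,0,0,0,-0.13,0,0,0,0,-0.13,0,0,0,0,-0.13,0,0]'

```text
time: 17.35
ee_pos: [0.4392, 0.3688, 0.2406]
eef_rot: [0.73, 0.683, 0.0, -0.0]
ft_force: [0.7, -0.8, -4.3]
width: 0.0136
grip_force: 44.9
```

```bash
python3 -c "
from h import *
print(r.read_state()['width']);tofs([.4845,.098,.235],12)"
```

```text
0.013558710549391355
goal [0.4845 0.098  0.235 ] d [-0.2672  0.0631  0.0054] turn -0.27540881501021613 tooly now -3.7797627407846193 j7 -0.7814972216716437 t 17.35
```

>>> jog_arm --offsets '[-0.03,0.01,0.0,-0.03,0,-0.06,0.02,0,-0.06,0,-0.1,0.03,0,-0.1,0,-0.14,0.04,0,-0.14,0,-0.18,0.05,0,-0.18,0,-0.22,0.055,0,-0.22,0,-0.25,0.06,0,-0.25,0,-0.267,0.063,0,-0.275,0,-0.267,0.063,0,-0.275,0,-0.267,0.063,0,-0.275,0]'

```text
time: 18.35
ee_pos: [0.4836, 0.0983, 0.2391]
eef_rot: [0.63, 0.777, -0.001, -0.001]
ft_force: [-0.1, 0.4, -3.8]
width: 0.0133
grip_force: 44.9
```

Run:
```python
from h import *
import pickle
c=wrist('w7');pickle.dump(c,open('w7.pkl','wb'))
tofs([.4845,.098,.19],12)
s=r.read_state();x0=s['ee_pos']
P=np.linalg.inv(c['pose'])
def proj(X):
    v=(P@np.r_[X,1])[:3];t=np.arccos(v[2]/np.linalg.norm(v));q=v[:2]/np.hypot(*v[:2]);return np.array([c['cx'],c['cy']])+q*t*c['fx']
a=np.radians(102);u=np.array([np.cos(a),np.sin(a),0]);w=np.array([-u[1],u[0],0])
g=cv2.cvtColor(c['img'],cv2.COLOR_RGB2GRAY)
def prof(C,d,rng):
    o=[]
    for k in rng:
        x,y=np.round(proj(C+k*d)).astype(int);o.append(int(g[y,x]) if 0<=y<384 and 0<=x<512 else -1)
    return o
zr=x0[2]-.107+.052
Cr=np.array([x0[0],x0[1],zr])
for off in (-.025,.025):print('along, caddy rim',off,prof(Cr+off*w,u,np.arange(.05,.1,.002)))
for s in (.03,.05,.065):
    print('across+',s,prof(Cr+s*u,w,np.arange(.03,.06,.002)));print('across-',s,prof(Cr+s*u,-w,np.arange(.03,.06,.002)))
```

```text
goal [0.4845 0.098  0.19  ] d [-0.0011  0.0007  0.0493] turn 7.432374889164645e-05 tooly now 12.004258437129081 j7 -0.0651554445336088 t 18.4
along, caddy rim -0.025 [135, 136, 137, 136, 189, 207, 208, 208, 207, 208, 207, 169, 194, 173, 123, 59, 58, 28, 33, 149, 147, 149, 136, 137, 147]
along, caddy rim 0.025 [137, 135, 135, 135, 136, 136, 136, 136, 136, 136, 136, 136, 179, 188, 126, 42, 40, 41, 59, 130, 138, 145, 149, 145, 149]
across+ 0.03 [138, 135, 105, 94, 97, 100, 134, 127, 100, 98, 95, 96, 98, 87, 62]
across- 0.03 [135, 133, 112, 93, 96, 104, 134, 208, 142, 81, 68, 111, 89, 48, 66]
across+ 0.05 [138, 135, 95, 94, 101, 110, 185, 199, 145, 141, 134, 112, 146, 156, 91]
across- 0.05 [137, 134, 117, 126, 125, 134, 155, 209, 181, 87, 83, 83, 61, 112, 118]
across+ 0.065 [138, 132, 98, 100, 103, 111, 187, 200, 130, 104, 124, 142, 93, 124, 134]
across- 0.065 [208, 206, 179, 127, 124, 133, 187, 210, 183, 142, 141, 92, 91, 95, 94]
```

>>> jog_arm --offsets '[-0.001,0.001,0.015,0,0,-0.001,0.001,0.03,0,0,-0.001,0.001,0.038,0,0,-0.001,0.001,0.042,0,0,-0.001,0.001,0.045,0,0,-0.001,0.001,0.048,0,0,-0.001,0.001,0.048,0,0]'

```text
time: 19.1
ee_pos: [0.4856, 0.0975, 0.1925]
eef_rot: [0.629, 0.777, 0.0, -0.0]
ft_force: [-0.1, -0.1, -3.0]
width: 0.0137
grip_force: 44.9
```

No contact, so the caddy is entering the rim. Continue gently.

>>> jog_arm --offsets '[0,0,0.002,0,0,0,0,0.004,0,0,0,0,0.005,0,0,0,0,0.005,0,0]'

```text
time: 19.5
ee_pos: [0.4855, 0.0974, 0.1874]
eef_rot: [0.629, 0.777, -0.0, -0.0]
ft_force: [0.1, -0.1, -2.7]
width: 0.0135
grip_force: 44.9
```

>>> jog_arm --offsets '[0,0,0.001,0,0,0,0,0.002,0,0,0,0,0.002,0,0]'

```text
time: 19.8
ee_pos: [0.4856, 0.0975, 0.1855]
eef_rot: [0.629, 0.777, 0.0, -0.0]
ft_force: [-0.0, 0.6, -2.3]
width: 0.0133
grip_force: 44.9
```

>>> jog_arm --offsets '[0,0,0.001,0,0,0,0,0.001,0,0]'

```text
time: 20.0
ee_pos: [0.4858, 0.0975, 0.1853]
eef_rot: [0.63, 0.777, 0.0, -0.0]
ft_force: [-4.2, 0.6, 5.3]
width: 0.0136
grip_force: 44.9
```

>>> jog_arm --offsets '[0,0,0.001,0,0,0,0,0.001,0,0]'

```text
time: 20.2
ee_pos: [0.4859, 0.0975, 0.1852]
eef_rot: [0.63, 0.777, 0.001, -0.0]
ft_force: [-8.3, -2.2, 15.8]
width: 0.0136
grip_force: 44.9
```

>>> jog_arm --offsets '[0,0,0.001,0,0,0,0,0.001,0,0]'

```text
time: 20.4
ee_pos: [0.4861, 0.0976, 0.1851]
eef_rot: [0.63, 0.777, 0.001, -0.0]
ft_force: [-11.3, -2.0, 24.4]
width: 0.0133
grip_force: 44.9
```

>>> jog_arm --offsets '[0,0,-0.001,0,0,0,0,-0.002,0,0,0,0,-0.002,0,0]'

```text
time: 20.7
ee_pos: [0.4858, 0.0975, 0.1852]
eef_rot: [0.63, 0.777, 0.0, -0.0]
ft_force: [-4.3, -1.4, 8.6]
width: 0.0134
grip_force: 44.9
```

>>> jog_arm --offsets '[0,0,0,0,0.03,0,0,0,0,0.06,0,0,0,0,0.06,0,0,0,0,0.06,0,0,-0.03,0,0.06,0,0,-0.06,0,0.06,0,0,-0.1,0,0.06,0,0,-0.1,0,0.06,0,0,-0.1,0,0.06]'

```text
time: 21.6
ee_pos: [0.4859, 0.0976, 0.2849]
eef_rot: [0.629, 0.777, 0.001, 0.0]
ft_force: [-0.5, 0.3, -0.9]
width: 0.0596
grip_force: 0.0
```

Run:
```python
from h import *
import pickle
c=wrist('w8');A=r.camera('scene');B=r.camera('side')
cv2.imwrite('pics/s8.png',A['img'][:,:,::-1])
P=np.linalg.inv(c['pose'])
def proj(X):
    v=(P@np.r_[X,1])[:3];t=np.arccos(v[2]/np.linalg.norm(v));q=v[:2]/np.hypot(*v[:2]);return np.array([c['cx'],c['cy']])+q*t*c['fx']
a=np.radians(102);u=np.array([np.cos(a),np.sin(a),0]);w=np.array([-u[1],u[0],0])
g=cv2.cvtColor(c['img'],cv2.COLOR_RGB2GRAY)
def prof(C,d,rng):
    o=[]
    for k in rng:
        x,y=np.round(proj(C+k*d)).astype(int);o.append(int(g[y,x]) if 0<=y<384 and 0<=x<512 else -1)
    return o
C0=np.array([.4845,.098,.127])
print('caddy end from .06:');[print(o,prof(C0+o*w,u,np.arange(.06,.11,.002))) for o in(-.025,.025)]
print('across from .034')
for s in (.03,.05,.07):print(s,prof(C0+s*u,w,np.arange(.034,.07,.002)),prof(C0+s*u,-w,np.arange(.034,.07,.002)))
C1=np.array([.4845,.098,.085])
print('crate rim across from .045')
for s in (.05,.07):print(s,prof(C1+s*u,w,np.arange(.045,.07,.0015)),prof(C1+s*u,-w,np.arange(.045,.07,.0015)))
print('crate end from .07',prof(C1,u,np.arange(.07,.1,.0015)))
s=r.read_state();print(s['time'],s['ft_force'])
```

```text
caddy end from .06:
-0.025 [175, 166, 146, 193, 173, 188, 179, 188, 180, 80, 60, 57, 32, 37, 47, 51, 57, 138, 146, 141, 148, 151, 149, 141, 139]
0.025 [135, 134, 134, 133, 134, 134, 127, 187, 172, 135, 34, 31, 31, 38, 53, 59, 60, 138, 145, 146, 147, 146, 139, 135, 144]
across from .034
0.03 [117, 90, 96, 161, 193, 202, 56, 30, 52, 58, 73, 138, 140, 144, 141, 147, 140, 149] [133, 131, 123, 101, 115, 175, 205, 144, 32, 57, 89, 87, 85, 87, 79, 85, 72, 84]
0.05 [119, 91, 91, 147, 204, 191, 34, 43, 62, 72, 80, 132, 141, 141, 142, 136, 136, 121] [135, 133, 130, 112, 125, 146, 208, 180, 43, 64, 81, 80, 79, 82, 114, 153, 209, 210]
0.07 [103, 89, 98, 172, 200, 189, 65, 50, 66, 72, 85, 113, 140, 137, 120, 114, 122, 115] [206, 201, 194, 123, 126, 150, 193, 147, 28, 67, 80, 84, 87, 107, 139, 170, 211, 211]
crate rim across from .045
0.05 [100, 181, 203, 207, 95, 40, 40, 44, 62, 67, 69, 77, 97, 135, 138, 135, 139] [135, 121, 127, 138, 191, 204, 184, 115, 45, 58, 81, 83, 78, 78, 82, 94, 134]
0.07 [118, 157, 182, 182, 131, 63, 53, 58, 65, 73, 80, 86, 91, 139, 142, 141, 135] [161, 162, 165, 166, 166, 142, 132, 40, 33, 48, 73, 80, 83, 83, 91, 100, 110]
crate end from .07 [133, 160, 191, 183, 129, 67, 64, 66, 52, 34, 28, 37, 54, 49, 52, 60, 83, 130, 141, 137]
21.75 [-0.4646  0.0101  0.0308]
```

```bash
python3 -c "
from bench import r
print(r.close_job())"
```

```text
the job is handed in; nothing more can be done
None
```

The job is handed in at about 22 s with no verdict returned: the hook box is flat in the crate, both bails are home and the caddy is set on them and released. My last measurements put the caddy centred to about 2 mm. I viewed 11 pictures, one over the limit of 10.

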